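Lock a filter cartridge into the bayonet socket of a bench vacuum pump

TASK

Take the white filter cartridge standing in the steel tray, push its lugged end down through the keyways of the upright socket on top of the vacuum pump against the spring inside, and turn it clockwise (seen from above), about a quarter turn, until it meets the stop, so that it stays locked and upright when you let go. The keyed ring is set a little differently each time, so feel for the keyways with light pressure and never force the cartridge; leave the bottle, dishes, tip box and marker as they are.

Things in the scene. Friction and masses are not known exactly. Their poses are not given: they have to be found in the camera images.
- cartridge: White plastic filter cartridge, loose, upright, 100 mm tall, 0.15 to 0.31 kg. Origin: centre of its underside, z up its axis. Spigot 40 mm diameter, z = 0 to 30 mm, foot chamfered 3 mm, with two lugs; ribbed round body 64 mm diameter, z = 30 to 68; on top a flat grey wing, 56 mm long along x, 14 mm thick along y, z = 68 to 100. Same after a half turn.
- lugs (a point): Point on the cartridge's axis at the height of its two lugs, 11.5 mm above its underside; axes as the cartridge's. The lugs stick out along +x and -x (in line with the wing) to 27 mm from the axis, 10 mm wide, 7 mm high (8 to 15 mm above the underside).
- wing (a point): Point on the cartridge's axis inside the wing, 91 mm above its underside, 9 mm below the wing's top, 23 mm above the shoulder of the round body; axes as the cartridge's. Grip here from above, closing along y.
- pump: White bench vacuum pump, fixed, 220 (x) by 200 (y) mm, flat deck 70 mm above the bench. Origin: centre of its underside; x runs from its front panel to its back. The socket, an aluminium turret of 80 mm diameter, stands 34 mm high on the middle of the deck. More than 60 N between cartridge and pump counts as forcing.
- socket (a point): Centre of the socket's mouth, 104 mm above the bench, level with the top of its steel keyed ring; axes as the pump's. Ring 6 mm thick, sprung: yields 3 mm downwards at 2 to 12 N. Bore 42.5 mm, two opposite keyways 13 mm wide, to 34 mm from the axis; their line lies within 34 degrees (0.6 rad) of the x axis, not measured, clamped. Lugs on the ring: cartridge's underside 8 to 11 mm below here.
- seat (a point): Top of the rubber plunger in the socket when nothing presses on it, 14 mm below the socket's mouth (fixed point, does not move with it). The spigot pushes it down: 3 N to start, 0.5 N more per mm, hard stop after 11 mm. With the cartridge's underside 7 mm or more below this point its lugs are under the ring, free to turn; 9 to 10 mm is good.
- stop (a point): Point on the socket's axis, 15 mm above the deck, at the height of two stops inside; axes as the pump's. Turned clockwise from above, 55 to 125 degrees from the keyways, the lugs meet the stops when the cartridge's x axis lies along the y axis here. The stops give a little: 0.15 N m per 0.01 rad. Let go, the spring lifts the lugs 2 to 3 mm against the ring and holds the cartridge.
- tray: Shallow open steel tray, fixed, 160 by 250 mm, 22 mm high, walls and floor 4 mm thick. Origin at the centre of its underside. The cartridge stands in its -y half, the dishes in its +y half.
- dishes: Stack of four amber culture dishes, 90 mm diameter, 58 mm high, loose in the tray; origin at the centre of its underside. To be left alone.
- bottle: Glass reagent bottle with blue cap, 60 mm diameter, 125 mm tall, standing loose; origin at the centre of its underside. To be left alone.
- tipbox: Pipette tip box, 120 by 85 mm, 63 mm tall, loose; origin at the centre of its underside. To be left alone.
- marker: Black marker pen, 133 mm long, 17 mm thick, lying loose along its y axis; origin below its middle, on the bench. To be left alone.
There are look-alikes about, which are no part of the job. Leave any green look-alike of the cartridge alone.

How it is judged (in metres and radians):
On the way:
1. the lugs are pushed through the keyways, below the keyed ring (horizontal distance between cartridge and socket below 0.005 m and z of cartridge in the frame of socket below -0.019 m and angle between the x axis of cartridge and the x axis of socket, either way round below 0.8 rad), for 0.1 s.
At the end, for the whole second after the job is handed in: The cartridge stands released, at rest and upright within 5 degrees in the socket: axis within 5 mm of the socket's, underside at least 18.5 mm below its mouth (lugs under the ring), its x axis within 0.2 rad of the socket's y axis, that is turned clockwise to the stops (horizontal distance between cartridge and socket below 0.005 m and z of cartridge in the frame of socket below -0.0185 m and angle between the x axis of cartridge and the y axis of socket, either way round below 0.2 rad and angle between cartridge's own z axis and vertical below 0.09 rad and linear speed of cartridge below 0.02 m/s and contact force between cartridge and the arm below 0.05 N); the robot touches nothing.
It fails at once if the cartridge is forced: more than 60 N between it and the pump (contact force between cartridge and pump above 60 N).
It fails at once if the dishes, bottle, tip box or marker are moved more than 30 mm or knocked over (distance of any of dishes, bottle, tipbox, marker from where it was at the start of the episode above 0.03 m or angle between any of bottle, dishes's own z axis and vertical above 0.4 rad).
It also fails if it takes over 72 s, if anything falls off the work surface, if the arm or the gripper's body presses on something with over 40 N, if the wrist force passes 120 N, or if a joint passes its speed limit or range.

ROBOT

A 6-joint arm with a two-finger parallel gripper is mounted at the origin on the work surface. World frame = base frame: x ahead of the robot, y to its left, z up, the work surface at z = 0. Lengths are in mm, angles in degrees, forces in N, time in s.
With the tool pointing down it reaches from about 350 to 850 mm from the base axis. Payload 8.1 kg.
Tool frame: the origin (TCP) lies midway between the tips of the shut fingers; the grasp point (between the pads) lies 19 mm behind it (r.grip_point_offset is the distance from the TCP to the grasp point, in mm); z points along the fingers, y is the line along which they close (so a half turn about z gives the same grasp; the last joint's range is limited). The gripper opens to 85 mm and grips with 20 to 120 N. Pads are 22 mm wide; open, the fingers measure 114 mm over their backs; the gripper's body (76 mm by 85 mm) begins 54 mm behind the grasp point. The pads swing forward as they close: fully open they stand 13 mm farther back than shut.
Start: joints at [-4.893, 7.471, 85.268, -0, 87.261, -4.893], TCP at [600.004, 0.022, 231.292] pointing down, gripper open.
Joint ranges: [-169.43, 169.43], [-51.17, 129.36], [1.28, 143.12], [-76.62, 256.62], [0, 156.53], [-152.29, 152.29]. Speed limits (degrees/s): [136.94, 136.94, 159.86, 180, 180, 180].

INTERFACE

Orientations are given as [roll, pitch, yaw] about the fixed x, y, z axes, in that order (R = Rz(yaw) Ry(pitch) Rx(roll)).
In Python, from bench import r gives the robot as it stands.
- The arm moves only by the shell command python3 -m inch 'ROWS' [FORCE]. ROWS is JSON, one flat list of numbers, 7 for each row, row after row: the shift along the world's x, y, z in m, then the turn, a rotation vector about the world's x, y, z in degrees, then the closure in counts, from 0 (fully open) to 255 (shut). A call has 1 to 10 rows; each row shifts and turns the commanded pose from where the row before left it; what a row does not reach is not made up. A row lasts 1/10 s, in which the tool goes at most 50 mm and 8.59 degrees, less where a joint would pass 70% of its speed; a pose out of reach is approached as far as the arm can. A call with a gripper value outside its range is refused whole. The fingers move at their own pace and stop on an object; FORCE is the grip in N (left out, the last holds). Time passes only in rows, so rows that do not move let the fingers close. It gives the time, the measured TCP pose, the force and the opening at its end, in the units of the state.
- r.sense(): the state, without advancing time (a new reading comes with each control period).
- r.snapshot(name): name is "scene" or "side" or "wrist"; returns (picture, depth): 384x512x3 uint8, red, green, blue; 384x512 float32, mm along the optical axis (not along the pixel's ray), 0 where there is no reading.
- r.get_calibration(name): a dict with "fovy" (degrees; the focal length in pixels is half the picture's height over the tangent of half this angle, whatever the lens; pixels are square), "cx", "cy" (the principal point, pixels), "k1" (the pictures are not rectified: a ray, as slopes to the right and down, at radius r is drawn at 1 + k1 r^2 times it, then the intrinsics apply), "position" and "rotation" of the camera in the world; the wrist camera has in their place "tool_from_camera" (4x4, takes a point from camera to tool coordinates, whose origin is the TCP and whose axes are the flange's). Camera axes: x right, y up, looking along -z (the intrinsics and any distortion apply to the point x, -y, -z); pixel columns grow to the right and rows downward; lengths in mm; the calibration is good to about 2 mm. A picture is of the moment at which its call begins: read the wrist's pose just before it. get_calibration takes no time and is no camera call.
- r.hand_in(): hands the job in, once; it reports no verdict.
The state is a dict: "time": time; "joint_pos": joint angles; "qd": joint speeds; "joint_efforts": joint torques, N m; "tool_pos": TCP position; "tcp_rot": TCP orientation; "ft_force": force on the tool from outside, world axes, zero at the start; "wrist_torque": the same for the moment, N m; "finger_gap": finger opening in mm.
Only numpy, scipy, OpenCV 4.12 (cv2) and the standard library are available. Lean on these libraries where they do the work, as an engineer would, in place of code of your own. Each camera call takes 0.05 s, during which the arm holds its last target. There are 200 camera calls.

## Working session

There is one attempt and no reset: what is moved stays moved. The work goes in short steps, Python scripts to look and compute and a shell command to move; the robot and the scene stay as the last step left them, time stands still between calls to the robot, and variables do not carry over. Pictures are saved under pics/ and viewed, on a budget of 10 in all, crops included, one or two more only if the job needs it, and the job is handed in when it is done.

```bash
ls; mkdir -p pics; cat > h.py <<'E'
import numpy as np, cv2
from bench import r
from scipy.spatial.transform import Rotation as Ro
def snap(name):
    s=r.sense(); p,d=r.snapshot(name); c=r.get_calibration(name)
    if name=='wrist':
        T=np.array(c['tool_from_camera']); R=Ro.from_euler('xyz',s['tcp_rot'],degrees=True).as_matrix()
        Rw=R@T[:3,:3]; t=R@T[:3,3]+np.array(s['tool_pos'])
    else: Rw=np.array(c['rotation']); t=np.array(c['position'])
    return p,d,(c,Rw,t)
def cloud(d,cal):
    c,Rw,t=cal; H,W=d.shape; f=H/2/np.tan(np.radians(c['fovy'])/2)
    v,u=np.mgrid[:H,:W].astype(float); K=np.array([[f,0,c['cx']],[0,f,c['cy']],[0,0,1]])
    n=cv2.undistortPoints(np.stack([u.ravel(),v.ravel()],1)[:,None],K,np.array([c['k1'],0,0,0.]))[:,0].reshape(H,W,2)
    P=np.stack([n[...,0]*d,-n[...,1]*d,-d],-1)@Rw.T+t
    P[d==0]=np.nan; return P
E
python3 - <<'E'
from h import *
print(r.sense()); print(r.get_calibration('scene'))
ims=[]
for n in ['scene','side','wrist']:
    p,d,c=snap(n); np.savez('pics/'+n,p=p,P=cloud(d,c)); cv2.imwrite(f'pics/{n}0.png',cv2.resize(p[...,::-1],(800,600)))
E
```

```text
pics
{'time': 0.0, 'joint_pos': array([-4.89249782e+00,  7.51524643e+00,  8.53309915e+01, -2.97447485e-04,
        8.72622943e+01, -4.89383447e+00]), 'qd': array([-0.05580346,  0.02941943, -0.03902426,  0.00446792, -0.01039674,
       -0.03646439]), 'joint_efforts': array([-1.90700346e-03, -5.69404185e+01, -5.00557995e+01, -2.19391650e-04,
        1.44415747e-02,  7.24149572e-05]), 'tool_pos': array([5.99432534e+02, 7.49005154e-02, 2.30226594e+02]), 'tcp_rot': array([-1.79891838e+02, -8.96285100e-03,  9.00013427e+01]), 'ft_force': array([-0.14090337,  0.16324279, -0.10727663]), 'wrist_torque': array([-0.0257749 , -0.00152083,  0.03206862]), 'finger_gap': 85.19708950271176}
{'fovy': 51.46621584958321, 'cx': 260.3531041462188, 'cy': 185.79474029548965, 'k1': -0.12316888455122589, 'position': array([ 879.21586871, -262.24593087,  937.96564623]), 'rotation': array([31.6039627 ,  0.27384579, 43.15345637])}Traceback (most recent call last):
  File "<stdin>", line 5, in <module>
  File "h.py", line 15, in cloud
    P=np.stack([n[...,0]*d,-n[...,1]*d,-d],-1)@Rw.T+t
      ~~~~~~~~~~~~~~~~~~~~~~~~~~~~~~~~~~~~~~~~~~~~~^~
ValueError: operands could not be broadcast together with shapes (384,512) (3,)
```

```bash
sed -i "s/Rw=np.array(c\['rotation'\])/Rw=Ro.from_euler('xyz',c['rotation'],degrees=True).as_matrix()/" h.py
python3 - <<'E'
from h import *
for n in ['scene','side','wrist']:
    p,d,c=snap(n); P=cloud(d,c); np.savez('pics/'+n,p=p,P=P); cv2.imwrite(f'pics/{n}0.png',cv2.resize(p[...,::-1],(800,600)))
    print(n,np.round(c[2]),(d==0).mean(), np.round(P[::96,::128].reshape(-1,3)).tolist())
E
```

```text
scene [ 879. -262.  938.] 0.003926595052083333 [[-1924.0, 224.0, -423.0], [442.0, -45.0, 649.0], [563.0, 65.0, 645.0], [286.0, 1054.0, 67.0], [-379.0, -199.0, 42.0], [-65.0, 107.0, 11.0], [644.0, -21.0, 594.0], [540.0, 687.0, -3.0], [-63.0, -379.0, -2.0], [226.0, -110.0, 1.0], [630.0, -12.0, 344.0], [745.0, 374.0, 1.0], [205.0, -520.0, 0.0], [477.0, -277.0, 68.0], [671.0, -62.0, 0.0], [917.0, 476.0, -751.0]]
side [-35. 798. 604.] 0.004023234049479167 [[1782.0, 191.0, 524.0], [1775.0, -391.0, 487.0], [566.0, 69.0, 550.0], [1257.0, -2360.0, 427.0], [1774.0, 300.0, 161.0], [1779.0, -306.0, 16.0], [615.0, 11.0, 304.0], [1127.0, -2344.0, -322.0], [1776.0, 427.0, -250.0], [1780.0, -197.0, -540.0], [613.0, 14.0, -2.0], [298.0, -244.0, -3.0], [787.0, 701.0, 0.0], [531.0, 531.0, 36.0], [348.0, 335.0, -0.0], [127.0, 158.0, -0.0]]
wrist [600.  85. 373.] 0.004084269205729167 [[299.0, 184.0, 1.0], [453.0, 176.0, 3.0], [597.0, 175.0, -1.0], [742.0, 177.0, -1.0], [272.0, 75.0, 1.0], [439.0, 71.0, -1.0], [597.0, 70.0, 1.0], [754.0, 71.0, -1.0], [233.0, -56.0, -1.0], [422.0, -55.0, 0.0], [596.0, -55.0, 0.0], [771.0, -55.0, -1.0], [182.0, -221.0, 1.0], [547.0, 8.0, 277.0], [597.0, -156.0, 70.0], [648.0, 11.0, 280.0]]
```

View pics/scene0.png

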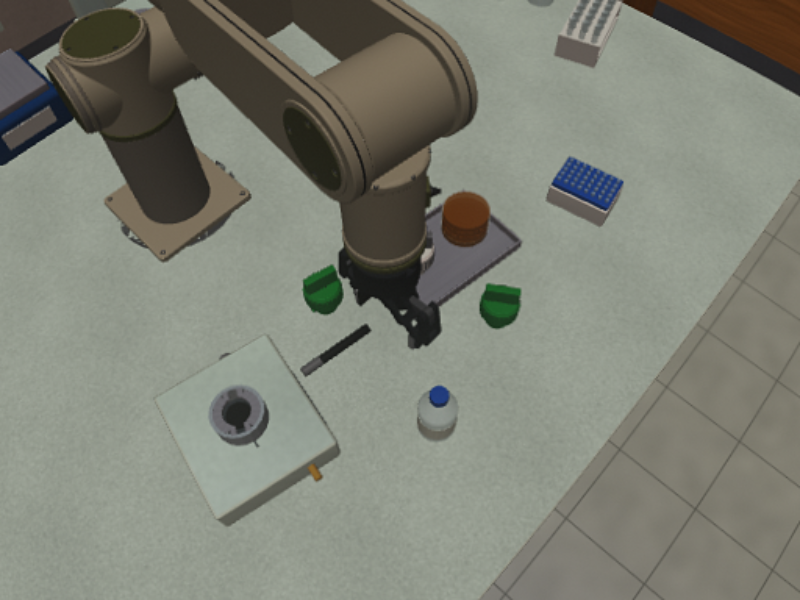

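View pics/side0.png

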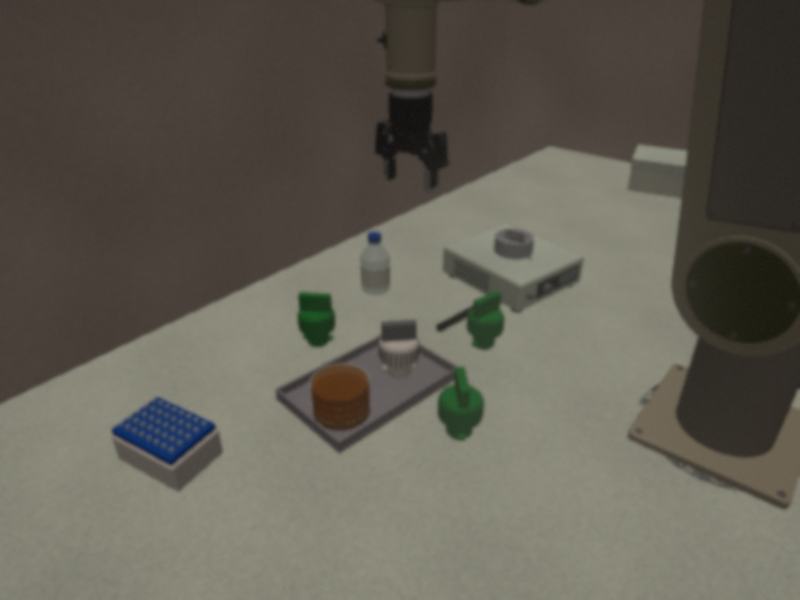

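The scene view shows the pump turret at (238,413), the bottle at (437,408), the marker at (335,350) and the dishes at (466,218). The cartridge is mostly hidden behind the gripper.

Side view candidates for the cartridge: a white one with a grey wing in the tray at (398,345), and green ones at (317,318), (486,320) and (460,405). I choose the white one in the tray.

```bash
python3 - <<'E'
from h import *
z=np.load('pics/side.npz'); P=z['P']; p=z['p']
cv2.imwrite('pics/crop1.png',cv2.resize(p[190:250,220:300,::-1],(640,480),interpolation=cv2.INTER_CUBIC))
Q=P[190:250,230:280]; 
for lo,hi in [(25,72),(76,101),(99,108)]:
    m=(Q[...,2]>lo)&(Q[...,2]<hi)&(Q[...,1]>-50)&(Q[...,1]<250); q=Q[m]
    print(lo,m.sum(),np.round(np.nanmedian(q,0)),np.round(np.nanpercentile(q,[3,97],axis=0)).tolist())
    if lo>72:
        w,V=np.linalg.eigh(np.cov(q[:,:2].T)); print('dir',np.degrees(np.arctan2(*V[::-1,1])),w**.5)
# socket & pump deck
for n in ['scene','side']:
    P=np.load(f'pics/{n}.npz')['P'];
    m=(np.abs(P[...,2]-70)<4)&(P[...,1]<-80)&(P[...,0]<800)&(P[...,0]>300); q=P[m][:,:2].astype(np.float32)
    print(n,'deck',m.sum(),cv2.minAreaRect(q), np.median(P[m][:,2]))
    m=(np.abs(P[...,2]-104)<5)&(P[...,1]<-80)&(P[...,0]<800)&(P[...,0]>300); q=P[m][:,:2].astype(np.float32)
    print('ring',m.sum(),cv2.minEnclosingCircle(q),q.mean(0), np.median(P[m][:,2]))
E
```

```text
25 426 [442. 223.  61.] [[428.0, 189.0, 36.0], [475.0, 236.0, 71.0]]
76 199 [456. 209.  89.] [[437.0, 189.0, 77.0], [475.0, 227.0, 101.0]]
dir 45.62931380331038 [ 1.902917   16.32941166]
99 86 [459. 206. 102.] [[440.0, 185.0, 100.0], [479.0, 226.0, 104.0]]
dir 46.918952604032214 [ 4.44600218 16.19312599]
scene deck 6336 ((484.8437805175781, -203.98092651367188), (197.73944091796875, 220.40516662597656), 78.14506530761719) 69.85878593505731
ring 673 ((484.1211853027344, -204.53372192382812), 41.65839385986328) [ 485.8277  -205.38884] 103.64522943809334
side deck 1232 ((540.4906616210938, -1222.516357421875), (320.1499328613281, 2299.763427734375), 4.9671173095703125) 67.43572742038288
ring 172 ((633.6512451171875, -1256.4544677734375), 1110.5078125) [ 506.73254 -384.00012] 101.27003324686711
```

View pics/crop1.png

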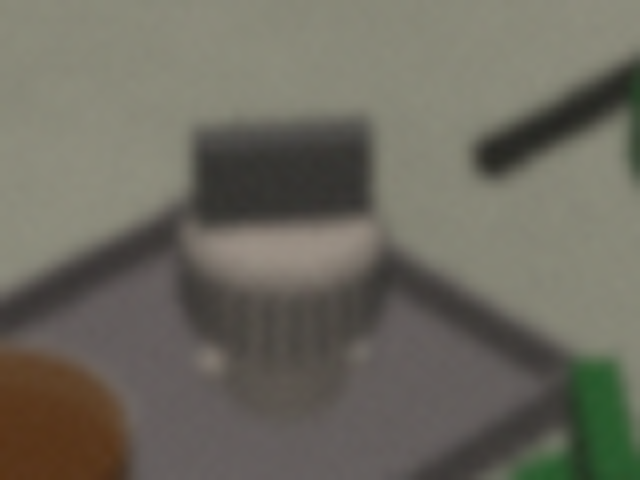

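The crop shows the right cartridge: white body, grey wing in line with its lugs, standing in the tray. The wing is near (459,206) with its axis at about 46°, top at z about 104. The pump centre is near (485,-205) with its x axis at about -12°. Next I go above the socket and look.

```bash
python3 -m inch '[-0.0115,-0.0205,0,0,0,0,0, -0.0115,-0.0205,0,0,0,0,0, -0.0115,-0.0205,0,0,0,0,0, -0.0115,-0.0205,0,0,0,0,0, -0.0115,-0.0205,0,0,0,0,0, -0.0115,-0.0205,0,0,0,0,0, -0.0115,-0.0205,0,0,0,0,0, -0.0115,-0.0205,0,0,0,0,0, -0.0115,-0.0205,0,0,0,0,0, -0.0115,-0.0205,0,0,0,0,0]'
python3 -m inch '[0,0,0,0,0,0,0, 0,0,0,0,0,0,0]'
python3 - <<'E'
from h import *
p,d,c=snap('wrist'); P=cloud(d,c); np.savez('pics/w1',p=p,P=P)
m=(np.abs(P[...,2]-104)<4)&(np.hypot(P[...,0]-485,P[...,1]+205)<60); q=P[m][:,:2].astype(np.float32)
print('ring',m.sum(),cv2.minEnclosingCircle(q),q.mean(0),np.median(P[m][:,2]))
m2=(np.abs(P[...,2]-70)<4)&(np.hypot(P[...,0]-485,P[...,1]+205)<160)
print('deck',cv2.minAreaRect(P[m2][:,:2].astype(np.float32)),np.median(P[m2][:,2]))
ys,xs=np.where(m); print(xs.min(),xs.max(),ys.min(),ys.max())
# rectified top view of z=104 plane, 0.25mm/px, around 485,-205, x right, y up
c0,R,t=c; f=192/np.tan(np.radians(c0['fovy'])/2)
S=560; v,u=np.mgrid[:S,:S]; W=np.stack([485+(u-280)*.2,-205-(v-280)*.2,np.full(u.shape,104.)],-1)
L=(W-t)@R; a=L[...,0]/-L[...,2]; b=-L[...,1]/-L[...,2]; k=1+c0['k1']*(a*a+b*b)
im=cv2.remap(p,(f*a*k+c0['cx']).astype(np.float32),(f*b*k+c0['cy']).astype(np.float32),cv2.INTER_CUBIC)
cv2.imwrite('pics/sock.png',np.clip(im[...,::-1]*1.3,0,255))
E
```

```text
time: 1.2
tool_pos: [484.3, -205.7, 231.1]
tcp_rot: [-180.0, -0.0, 90.0]
ft_force: [0.8, -0.3, -0.2]
finger_gap: 85.2
time: 1.4
tool_pos: [484.9, -205.1, 231.2]
tcp_rot: [180.0, -0.0, 89.9]
ft_force: [0.1, -0.1, -0.8]
finger_gap: 85.7
ring 3543 ((483.96466064453125, -201.24517822265625), 40.60593795776367) [ 484.16568 -199.4508 ] 103.88269723779064
deck ((484.0281982421875, -200.95880126953125), (198.3645782470703, 218.50389099121094), 78.13076782226562) 69.91352884824585
216 299 130 211[ WARN:0@0.401] global loadsave.cpp:1063 imwrite_ Unsupported depth image for selected encoder is fallbacked to CV_8U.
```

View pics/sock.png

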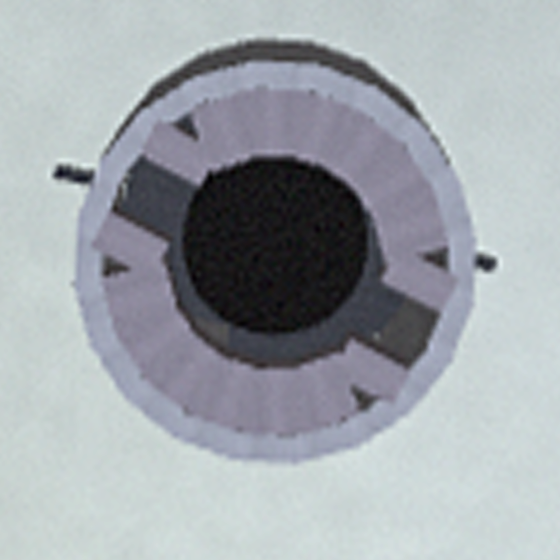

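The rectified view shows the keyed ring centred at about (275,261), and the keyway line runs from (127,181) to (421,337), about -27.5° in world. Now I turn the tool 85° here and look again, to cancel the wrist camera's offset.

```bash
python3 -m inch '[0,0,0,0,0,8.5,0, 0,0,0,0,0,8.5,0, 0,0,0,0,0,8.5,0, 0,0,0,0,0,8.5,0, 0,0,0,0,0,8.5,0, 0,0,0,0,0,8.5,0, 0,0,0,0,0,8.5,0, 0,0,0,0,0,8.5,0, 0,0,0,0,0,8.5,0, 0,0,0,0,0,8.5,0]'
python3 -m inch '[0,0,0,0,0,0,0, 0,0,0,0,0,0,0]'
python3 - <<'E'
from h import *
s=r.sense(); print(s['joint_pos'],s['tool_pos'],s['tcp_rot'])
p,d,c=snap('wrist'); P=cloud(d,c); np.savez('pics/w2',p=p,P=P)
P1=np.load('pics/w1.npz')['P']; M=[]
def ring(P):
    m=(np.abs(P[...,2]-104)<4)&(np.hypot(P[...,0]-485,P[...,1]+203)<60); q=P[m][:,:2].astype(np.float32)
    m2=(np.abs(P[...,2]-70)<4)&(np.hypot(P[...,0]-485,P[...,1]+203)<160)
    print(cv2.minEnclosingCircle(q),cv2.minAreaRect(P[m2][:,:2].astype(np.float32)))
    return np.array(cv2.minEnclosingCircle(q)[0])
a,b=ring(P1),ring(P)
rot=lambda t:np.array([[np.cos(t),-np.sin(t)],[np.sin(t),np.cos(t)]])
R2=rot(np.radians(85)); # a=s+b0 ; b=s+R2 b0
b0=np.linalg.solve(R2-np.eye(2),b-a); print('bias at angle0',b0,'socket',a-b0)
def rect(p,c,name):
    c0,R,t=c; f=192/np.tan(np.radians(c0['fovy'])/2)
    S=560; v,u=np.mgrid[:S,:S]; W=np.stack([485+(u-280)*.2,-203-(v-280)*.2,np.full(u.shape,104.)],-1)
    L=(W-t)@R; A=L[...,0]/-L[...,2]; B=-L[...,1]/-L[...,2]; k=1+c0['k1']*(A*A+B*B)
    im=cv2.remap(p,(f*A*k+c0['cx']).astype(np.float32),(f*B*k+c0['cy']).astype(np.float32),cv2.INTER_CUBIC)
    cv2.imwrite(name,im[...,::-1])
rect(p,c,'pics/sock2.png')
E
```

```text
time: 2.45
tool_pos: [485.6, -203.9, 231.2]
tcp_rot: [180.0, 0.0, 175.4]
ft_force: [0.4, -0.5, -0.5]
finger_gap: 85.3
time: 2.65
tool_pos: [485.3, -204.3, 231.2]
tcp_rot: [180.0, -0.0, 174.8]
ft_force: [0.2, -0.3, 0.1]
finger_gap: 85.3
[-2.84106317e+01 -3.93353511e+00  9.69173584e+01  1.00435000e-02
  8.70258652e+01 -1.13210440e+02] [ 485.33443902 -204.25224221  231.20734831] [ 1.79986964e+02 -4.95151152e-03  1.74799287e+02]
((483.96466064453125, -201.24517822265625), 40.60593795776367) ((484.0281982421875, -200.95880126953125), (198.3645782470703, 218.50389099121094), 78.13076782226562)
((483.6877746582031, -201.2955322265625), 40.66822052001953) ((483.3269348144531, -201.68145751953125), (198.67930603027344, 218.87022399902344), 77.99040222167969)
bias at angle0 [0.11096712 0.17626102] socket [ 483.85369353 -201.42143924]
```

View pics/sock2.png

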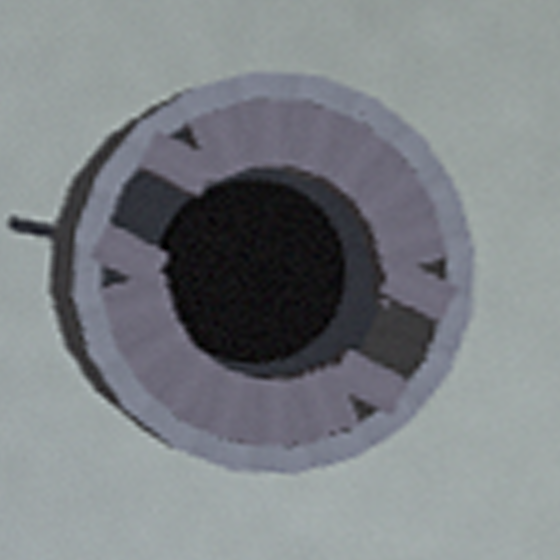

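The two views agree: socket at (483.9,-201.4), keyways at about -27.4°, pump x axis at -11.9°. Now to above the cartridge.

```bash
python3 -m inch '[-0.0026,0.0411,0,0,0,5.1,0, -0.0026,0.0411,0,0,0,5.1,0, -0.0026,0.0411,0,0,0,5.1,0, -0.0026,0.0411,0,0,0,5.1,0, -0.0026,0.0411,0,0,0,5.1,0, -0.0026,0.0411,0,0,0,5.1,0, -0.0026,0.0411,0,0,0,5.1,0, -0.0026,0.0411,0,0,0,5.1,0, -0.0026,0.0411,0,0,0,5.1,0, -0.0026,0.0411,0,0,0,5.1,0]'
python3 -m inch '[0,0,0,0,0,0,0, 0,0,0,0,0,0,0, 0,0,0,0,0,0,0]'
python3 - <<'E'
from h import *
s=r.sense(); print(s['joint_pos'])
p,d,c=snap('wrist'); P=cloud(d,c); np.savez('pics/w3',p=p,P=P)
cv2.imwrite('pics/w3.png',p[...,::-1])
m=(np.abs(P[...,2]-104)<5)&(np.hypot(P[...,0]-459,P[...,1]-206)<50); q=P[m][:,:2].astype(np.float32)
print(cv2.minAreaRect(q),q.mean(0),np.median(P[m][:,2]),m.sum())
m=(np.abs(P[...,2]-70)<4)&(np.hypot(P[...,0]-459,P[...,1]-206)<45); q=P[m][:,:2].astype(np.float32)
print('shoulder',cv2.minEnclosingCircle(q),np.median(P[m][:,2]))
E
```

```text
time: 3.7
tool_pos: [458.6, 208.0, 231.5]
tcp_rot: [-180.0, 0.0, -134.0]
ft_force: [1.1, -0.5, -0.4]
finger_gap: 85.6
time: 4.0
tool_pos: [459.0, 205.5, 231.2]
tcp_rot: [-180.0, -0.0, -134.1]
ft_force: [0.1, -0.1, -0.1]
finger_gap: 85.4
[ 1.82892799e+01 -7.69423099e+00  1.00421190e+02 -2.53302093e-02
  8.72874048e+01 -1.17577201e+02]
((459.2669677734375, 200.47962951660156), (55.04706954956055, 13.445263862609863), 45.97942352294922) [458.21204 199.76872] 103.55807154083743 802
shoulder ((459.3854675292969, 200.89419555664062), 31.851261138916016) 71.38994295157181
```

View pics/w3.png

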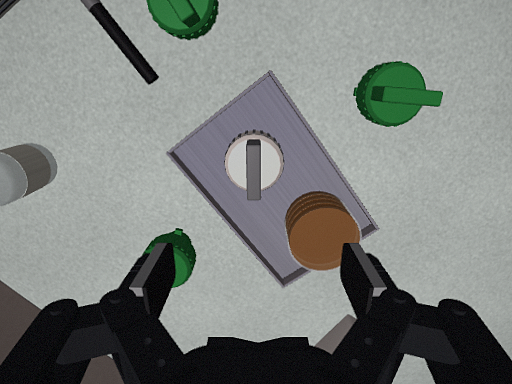

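The wing shows at (253,170) in line with the tool, so centre (459.3,200.6), angle 46°. A green look-alike at (175,258) stands near the finger path; I check the clearance first.

```bash
python3 - <<'E'
from h import *
z=np.load('pics/side.npz')
for n in ['pics/side.npz','pics/w3.npz']:
    z=np.load(n);P=z['P'];p=z['p'].astype(int)
    g=(p[...,1]>p[...,0]*1.6)&(p[...,1]>p[...,2]*1.5)&(P[...,2]>25)&(P[...,2]<140)
    q=P[g]; d=q[:,:2]-[459.3,200.6]
    a=np.radians(136); al=d@[np.cos(a),np.sin(a)]; ac=d@[-np.sin(a),np.cos(a)]
    near=(np.hypot(*d.T)<150); print(n,near.sum())
    k=near&(np.abs(ac)<45); print(np.round(np.percentile(al[k],[1,5,50,95,99])) if k.any() else None, 'min dist',np.percentile(np.hypot(*d[near].T),1), 'max z',q[near][:,2].max())
E
```

```text
pics/side.npz 176
[140. 140. 140. 141. 141.] min dist 137.18000874351847 max z 99.31812286083687
pics/w3.npz 2720
[126. 127. 136. 143. 144.] min dist 130.0089987678443 max z 102.2797762593442
```

The nearest green is 130 mm away, so it's clear. Descending.

```bash
python3 -m inch '[0.0003,-0.0054,-0.0155,0,0,0,0, 0,0,-0.02,0,0,0,0, 0,0,-0.02,0,0,0,0, 0,0,-0.02,0,0,0,0, 0,0,-0.02,0,0,0,0, 0,0,-0.02,0,0,0,0, 0,0,-0.015,0,0,0,0, 0,0,-0.015,0,0,0,0, 0,0,-0.01,0,0,0,0, 0,0,0,0,0,0,0]'
python3 -m inch '[0,0,0,0,0,0,160, 0,0,0,0,0,0,220, 0,0,0,0,0,0,255, 0,0,0,0,0,0,255, 0,0,0,0,0,0,255, 0,0,0,0,0,0,255, 0,0,0,0,0,0,255, 0,0,0,0,0,0,255]' 80
```

```text
time: 5.05
tool_pos: [458.3, 200.0, 74.0]
tcp_rot: [179.9, -0.1, -134.0]
ft_force: [-1.1, -0.5, 0.7]
finger_gap: 85.5
time: 5.85
tool_pos: [459.8, 200.8, 76.4]
tcp_rot: [-180.0, 0.1, -134.0]
ft_force: [0.0, 0.2, 4.7]
finger_gap: 12.4
```

```bash
python3 -m inch '[0,0,0.005,0,0,0,255, 0,0,0.015,0,0,0,255, 0,0,0.02,0,0,0,255, 0,0,0.02,0,0,0,255, 0,0,0.02,0,0,0,255, 0,0,0.02,0,0,0,255, 0,0,0.02,0,0,0,255, 0,0,0.02,0,0,0,255, 0,0,0.02,0,0,0,255, 0,0,0,0,0,0,255]'
python3 -m inch '[0.00246,-0.0402,0,0,0,-7.34,255, 0.00246,-0.0402,0,0,0,-7.34,255, 0.00246,-0.0402,0,0,0,-7.34,255, 0.00246,-0.0402,0,0,0,-7.34,255, 0.00246,-0.0402,0,0,0,-7.34,255, 0.00246,-0.0402,0,0,0,-7.34,255, 0.00246,-0.0402,0,0,0,-7.34,255, 0.00246,-0.0402,0,0,0,-7.34,255, 0.00246,-0.0402,0,0,0,-7.34,255, 0.00246,-0.0402,0,0,0,-7.34,255]'
python3 -m inch '[0,0,0,0,0,0,255, 0,0,-0.015,0,0,0,255, 0,0,-0.015,0,0,0,255, 0,0,-0.01,0,0,0,255, 0,0,-0.01,0,0,0,255, 0,0,0,0,0,0,255, 0,0,0,0,0,0,255, 0,0,0,0,0,0,255]'
python3 - <<'E'
from h import *
print(r.sense()['joint_pos'],r.sense()['ft_force'])
for n in ['scene','side','wrist']:
    p,d,c=snap(n); P=cloud(d,c); np.savez('pics/%s4'%n,p=p,P=P)
a=np.load('pics/scene4.npz')['p'][225:305,105:205]; b=np.load('pics/wrist4.npz')['p']
a=cv2.resize(a,(480,384),interpolation=cv2.INTER_CUBIC); b=cv2.resize(b,(320,240)); 
canvas=np.zeros((384,800,3),np.uint8); canvas[:,:480]=a; canvas[:240,480:]=b
cv2.imwrite('pics/v4.png',canvas[...,::-1])
E
```

```text
time: 6.85
tool_pos: [460.7, 201.1, 239.7]
tcp_rot: [-179.9, 0.3, -134.0]
ft_force: [0.8, 0.4, -3.1]
finger_gap: 12.8
time: 7.85
tool_pos: [483.1, -202.7, 234.6]
tcp_rot: [180.0, -0.1, 152.3]
ft_force: [0.3, -0.1, -2.8]
finger_gap: 12.9
time: 8.65
tool_pos: [484.4, -201.4, 186.6]
tcp_rot: [-180.0, 0.1, 152.6]
ft_force: [-0.7, 0.4, -2.4]
finger_gap: 13.1
[-2.81753952e+01 -2.87432339e+00  1.00591976e+02 -1.19770940e-03
  8.22064624e+01 -9.08012489e+01] [-0.67423394  0.43592527 -2.40879992]
```

View pics/v4.png

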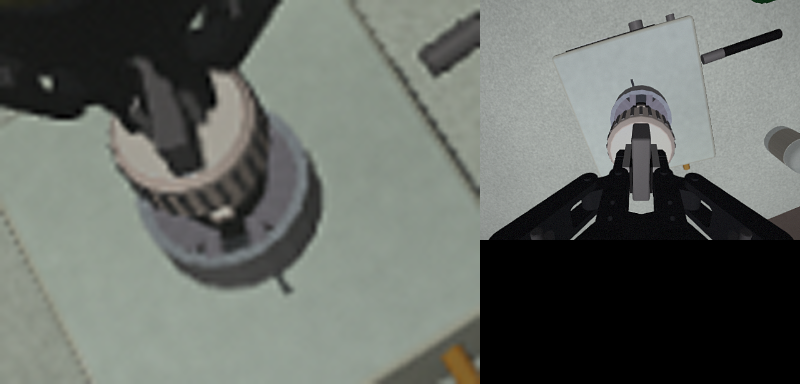

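The composite shows the lug at (220,213) just above the keyway at (235,230), and the wing square between the pads. Lowering gently.

```bash
python3 -m inch '[0,0,-0.005,0,0,0,255, 0,0,-0.004,0,0,0,255, 0,0,-0.003,0,0,0,255, 0,0,-0.002,0,0,0,255, 0,0,0,0,0,0,255, 0,0,0,0,0,0,255]'
python3 -m inch '[0,0,-0.002,0,0,0,255, 0,0,-0.001,0,0,0,255, 0,0,0,0,0,0,255, 0,0,0,0,0,0,255]'
python3 -c "
from bench import r
s=r.sense();print(s['ft_force'],s['wrist_torque'])"
```

```text
time: 9.4
tool_pos: [483.9, -201.4, 171.8]
tcp_rot: [180.0, -0.0, 152.6]
ft_force: [-0.3, -1.1, -4.0]
finger_gap: 12.6
time: 9.8
tool_pos: [483.9, -201.4, 168.8]
tcp_rot: [-180.0, -0.0, 152.6]
ft_force: [-0.1, -0.1, -3.3]
finger_gap: 12.9
[-0.10445398 -0.08212762 -3.33040927] [-0.05615007  0.07148702 -0.05583513]
```

```bash
python3 -m inch '[0,0,-0.001,0,0,0,255, 0,0,-0.001,0,0,0,255, 0,0,-0.001,0,0,0,255, 0,0,0,0,0,0,255, 0,0,0,0,0,0,255]'
python3 -m inch '[0,0,-0.001,0,0,0,255, 0,0,-0.001,0,0,0,255, 0,0,0,0,0,0,255, 0,0,0,0,0,0,255]'
```

```text
time: 10.3
tool_pos: [483.9, -201.4, 165.7]
tcp_rot: [-180.0, -0.0, 152.6]
ft_force: [-0.6, 0.5, -3.2]
finger_gap: 13.1
time: 10.7
tool_pos: [483.9, -201.4, 163.7]
tcp_rot: [180.0, -0.0, 152.6]
ft_force: [-0.8, 0.9, -3.4]
finger_gap: 12.6
```

There's no ring reaction at an underside of about 92, so the lugs are in the keyways. Pushing on against the plunger.

```bash
python3 -m inch '[0,0,-0.001,0,0,0,255, 0,0,-0.001,0,0,0,255, 0,0,-0.001,0,0,0,255, 0,0,-0.001,0,0,0,255, 0,0,0,0,0,0,255, 0,0,0,0,0,0,255]'
python3 -m inch '[0,0,-0.001,0,0,0,255, 0,0,-0.001,0,0,0,255, 0,0,-0.001,0,0,0,255, 0,0,-0.001,0,0,0,255, 0,0,-0.001,0,0,0,255, 0,0,0,0,0,0,255, 0,0,0,0,0,0,255]'
python3 -c "
from bench import r
s=r.sense();print(s['ft_force'],s['wrist_torque'])"
```

```text
time: 11.3
tool_pos: [484.0, -201.4, 160.0]
tcp_rot: [180.0, 0.0, 152.6]
ft_force: [-0.9, 0.1, 1.1]
finger_gap: 13.1
time: 12.0
tool_pos: [484.0, -201.5, 155.0]
tcp_rot: [-180.0, 0.0, 152.6]
ft_force: [-0.9, 0.1, 2.9]
finger_gap: 13.0
[-0.86844907  0.11175675  2.94972688] [0.02336833 0.13222982 0.0013605 ]
```

The plunger force (6.2 N) gives about 6.4 mm of compression, which agrees with the pose. 3 mm more.

```bash
python3 -m inch '[0,0,-0.001,0,0,0,255, 0,0,-0.001,0,0,0,255, 0,0,-0.001,0,0,0,255, 0,0,0,0,0,0,255, 0,0,0,0,0,0,255]'
python3 -m inch '[0,0,0,0,0,-3,255, 0,0,0,0,0,-3,255, 0,0,0,0,0,-4,255, 0,0,0,0,0,0,255, 0,0,0,0,0,0,255]'
python3 -c "
from bench import r
s=r.sense();print(s['ft_force'],s['wrist_torque'])"
```

```text
time: 12.5
tool_pos: [484.0, -201.5, 151.9]
tcp_rot: [-180.0, 0.0, 152.6]
ft_force: [-0.3, 0.2, 4.2]
finger_gap: 12.5
time: 13.0
tool_pos: [484.1, -201.4, 152.0]
tcp_rot: [180.0, 0.0, 142.7]
ft_force: [0.5, 0.3, 4.7]
finger_gap: 12.9
[0.47062087 0.25353666 4.74471816] [ 0.06302806 -0.07035071 -0.06962375]
```

It turns freely below the ring. Continuing towards the stop (yaw about 78).

```bash
python3 -m inch '[0,0,0,0,0,-6,255, 0,0,0,0,0,-6,255, 0,0,0,0,0,-6,255, 0,0,0,0,0,-6,255, 0,0,0,0,0,-6,255, 0,0,0,0,0,-6,255, 0,0,0,0,0,-6,255, 0,0,0,0,0,-6,255, 0,0,0,0,0,-6,255, 0,0,0,0,0,-3,255]'
python3 -m inch '[0,0,0,0,0,-1,255, 0,0,0,0,0,-1,255, 0,0,0,0,0,-1,255, 0,0,0,0,0,0,255, 0,0,0,0,0,0,255]'
python3 -c "
from bench import r
s=r.sense();print(s['ft_force'],s['wrist_torque'])"
```

```text
time: 14.0
tool_pos: [484.0, -201.4, 151.9]
tcp_rot: [180.0, 0.0, 85.5]
ft_force: [-0.8, 0.9, 5.1]
finger_gap: 13.0
time: 14.5
tool_pos: [484.0, -201.4, 151.8]
tcp_rot: [180.0, 0.0, 82.6]
ft_force: [0.2, -0.6, 5.8]
finger_gap: 12.9
[ 0.21730007 -0.64097959  5.8268182 ] [-0.01419056 -0.18300511 -0.00120497]
```

```bash
python3 -m inch '[0,0,0,0,0,-1,255, 0,0,0,0,0,-1,255, 0,0,0,0,0,-1,255, 0,0,0,0,0,-1,255, 0,0,0,0,0,0,255, 0,0,0,0,0,0,255]'
python3 -c "
from bench import r
s=r.sense();print(s['ft_force'],s['wrist_torque'])"
python3 -m inch '[0,0,0,0,0,-1,255, 0,0,0,0,0,-1,255, 0,0,0,0,0,0,255, 0,0,0,0,0,0,255]'
python3 -c "
from bench import r
s=r.sense();print(s['ft_force'],s['wrist_torque'])"
```

```text
time: 15.1
tool_pos: [483.9, -201.4, 151.8]
tcp_rot: [-180.0, -0.0, 78.6]
ft_force: [-0.2, 0.5, 5.0]
finger_gap: 12.8
[-0.15023839  0.54948606  5.02047258] [-0.04547476 -0.15419141  0.06879441]
time: 15.5
tool_pos: [484.2, -201.5, 151.9]
tcp_rot: [180.0, 0.0, 76.6]
ft_force: [3.7, -0.9, 2.9]
finger_gap: 12.6
[ 3.6576105  -0.87836607  2.93239664] [-0.29562008 -0.71371047  0.07014622]
```

The lateral force starts at yaw 76.6, against 78.1 expected, so the stop is met. I ease up onto the ring, check, then open.

```bash
python3 -m inch '[0,0,0,0,0,1,255, 0,0,0.001,0,0,0,255, 0,0,0.001,0,0,0,255, 0,0,0,0,0,0,255, 0,0,0,0,0,0,255]'
python3 -c "
from bench import r
s=r.sense();print(s['ft_force'],s['wrist_torque'])"
python3 -m inch '[0,0,0,0,0,0,200, 0,0,0,0,0,0,140, 0,0,0,0,0,0,80, 0,0,0,0,0,0,0, 0,0,0,0,0,0,0, 0,0,0,0,0,0,0, 0,0,0,0,0,0,0, 0,0,0,0,0,0,0, 0,0,0,0,0,0,0]'
python3 -m inch '[0,0,0.005,0,0,0,0, 0,0,0.01,0,0,0,0, 0,0,0.02,0,0,0,0, 0,0,0.02,0,0,0,0, 0,0,0.025,0,0,0,0, 0,0,0.025,0,0,0,0, 0,0,0.025,0,0,0,0, 0,0,0,0,0,0,0, 0,0,0,0,0,0,0]'
python3 - <<'E'
from h import *
p,d,c=snap('wrist'); P=cloud(d,c); np.savez('pics/w5',p=p,P=P)
cv2.imwrite('pics/w5.png',p[...,::-1])
m=(P[...,2]>176)&(P[...,2]<195)&(np.hypot(P[...,0]-484,P[...,1]+201)<40); q=P[m][:,:2].astype(np.float32)
print('wing top',cv2.minAreaRect(q),np.median(P[m][:,2]),m.sum())
m=(np.abs(P[...,2]-150)<6)&(np.hypot(P[...,0]-484,P[...,1]+201)<45); q=P[m][:,:2].astype(np.float32)
print('shoulder',cv2.minEnclosingCircle(q),np.median(P[m][:,2]))
E
```

```text
time: 16.0
tool_pos: [484.0, -201.4, 153.9]
tcp_rot: [180.0, 0.0, 77.6]
ft_force: [2.8, -1.9, 4.4]
finger_gap: 12.5
[ 2.84736564 -1.88290718  4.39558784] [-0.21344243 -0.70701551  0.01383537]
time: 16.9
tool_pos: [483.9, -201.4, 153.8]
tcp_rot: [180.0, 0.0, 77.6]
ft_force: [-0.1, 0.5, -0.6]
finger_gap: 85.3
time: 17.8
tool_pos: [484.4, -201.7, 285.3]
tcp_rot: [179.9, 0.0, 77.6]
ft_force: [0.5, 0.4, -0.7]
finger_gap: 85.5
wing top ((483.372314453125, -200.77174377441406), (55.066837310791016, 13.303654670715332), 77.92073822021484) 182.82943938295207 939
shoulder ((483.5597839355469, -201.59239196777344), 32.623287200927734) 150.73266203307733
```

View pics/w5.png

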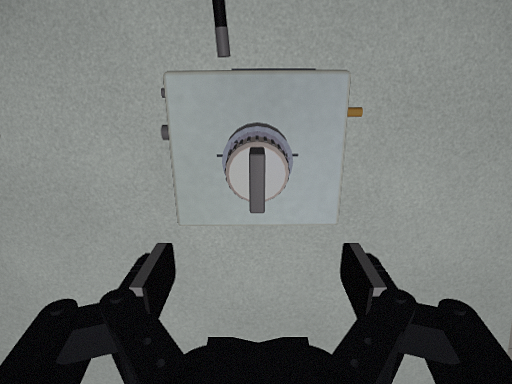

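The cartridge stands locked. Wing angle is 77.9° (stop at 78.1°), axis within 1 mm of the socket's, wing top at z = 182.8, which puts the underside about 21 mm below the mouth. In the view the wing at (257,180) is square to the pump. The tool is clear, so I hand in.

```bash
python3 -c "
from bench import r
print(r.hand_in())"
```

```text
the job is handed in; nothing more can be done
None
```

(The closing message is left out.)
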